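Set out the reagents between pump and stirrer

TASK

Lay out the reagents for the next run on the row of three coasters: stand the blue-capped white bottle on the coaster next to the orange vacuum pump and the red-capped white bottle on the coaster next to the white hotplate stirrer, and only then put the amber bottle on the coaster between those two; at any time, stand the steel beaker on top of the stirrer, in the middle of its plate. Keep everything upright, each thing centred on its place, and do not disturb the green conical flask behind the row.

Things in the scene. Friction and masses are not known exactly. Their poses are not given: they have to be found in the camera images.
- blue_bottle_center (a point): white plastic bottle with a blue cap, 110 mm tall, body 56 mm in diameter with straight sides up to 78 mm, then a shoulder; screw cap 40 mm in diameter; about 0.2 kg. The point is on its axis half-way up, 55 mm above its underside; z is its upward axis
- red_bottle_center (a point): white plastic bottle with a red cap, 110 mm tall, body 56 mm in diameter with straight sides up to 78 mm, then a shoulder; screw cap 40 mm in diameter; about 0.2 kg. The point is on its axis half-way up, 55 mm above its underside; z is its upward axis
- amber_bottle_center (a point): amber bottle with a black cap, 110 mm tall, body 56 mm in diameter with straight sides up to 78 mm, then a shoulder; screw cap 40 mm in diameter; about 0.2 kg. The point is on its axis half-way up, 55 mm above its underside; z is its upward axis
- beaker_center (a point): open stainless steel beaker, 80 mm tall, 58 mm in diameter outside (60 mm at the rim), wall 3 mm, about 0.12 kg. The point is on its axis half-way up, 40 mm above its underside; z is its upward axis
- coaster_left_top (a point): round flat dark rubber coaster fixed to the bench, 80 mm in diameter, 5 mm thick; all three coasters look alike and form a row from left to right. The point is the centre of its top face. This one is always the left one of the row (greatest y)
- coaster_middle_top (a point): round flat dark rubber coaster fixed to the bench, 80 mm in diameter, 5 mm thick; all three coasters look alike and form a row from left to right. The point is the centre of its top face. This one is always the middle one of the row
- coaster_right_top (a point): round flat dark rubber coaster fixed to the bench, 80 mm in diameter, 5 mm thick; all three coasters look alike and form a row from left to right. The point is the centre of its top face. This one is always the right one of the row (least y)
- stirrer_top (a point): white hotplate stirrer with a blue panel and black knobs, fixed, 130 x 130 mm, 85 mm tall; it stands beyond one end of the row of coasters, left or right. The point is the centre of the flat 115 mm square plate on its top, marked by a thin grey circle 80 mm in diameter
- pump: orange vacuum pump with two round gauges on top, fixed, 150 x 110 mm, 121 mm tall; it stands beyond the other end of the row. Origin: centre of its underside
- flask: bystander: loose green conical flask with a cork, 72 mm wide at the foot, 114 mm tall, behind the row. Origin: centre of its underside
There are look-alikes about, which are no part of the job. What is shaped like the part that bears red_bottle_center but yellow is not meant.

How it is judged:
By the outcome, as a careful person would: the job done as asked, in the order asked, and still so for the second after the job is handed in, with the robot touching nothing.
It also fails if it takes over 96 s, if anything falls off the work surface, if the arm or the gripper's body presses on something with over 40 N, if the wrist force passes 120 N, or if a joint passes its speed limit or range.

ROBOT

A 7-joint arm with a two-finger parallel gripper is mounted at the origin on the work surface. World frame = base frame: x ahead of the robot, y to its left, z up, the work surface at z = 0. Lengths are in m, angles in rad, forces in N, time in s.
With the tool pointing down it reaches from about 0.425 to 0.875 m from the base axis. Payload 4.7 kg.
Tool frame: the origin (TCP) lies midway between the tips of the shut fingers; the grasp point (between the pads) lies 19 mm behind it; z points along the fingers, y is the line along which they close (so a half turn about z gives the same grasp; the last joint's range is limited). The gripper opens to 85 mm and grips with 20 to 120 N. Pads are 22 mm wide; open, the fingers measure 114 mm over their backs; the gripper's body (76 mm by 85 mm) begins 54 mm behind the grasp point. The pads swing forward as they close: fully open they stand 13 mm farther back than shut.
Start: joints at [1.129, 0.321, -0.07, 1.45, 0.023, 1.371, -0.057], TCP at [0.286, -0.584, 0.231] pointing down, gripper open.
Joint ranges: [-2.86, 2.86], [-0.3, 2.09], [-1.38, 1.24], [0.06, 2.45], [-1.56, 4.7], [0.09, 2.05], [-2.69, 2.69]. Speed limits (rad/s): [2.57, 2.57, 3.14, 3.14, 3.14, 3.14, 3.14].

INTERFACE

Orientations are given as a unit quaternion [w, x, y, z].
In Python, from station import ctrl, eyes, job gives the robot as it stands. The module is installed in compiled form; this text tells all that it offers.
- The arm moves only by the tool send_rows, never from a script. Its argument "motion" is a list of rows, each an object with "xyz": the shift along the tool's x, y, z in units of 40 mm (1.0 is 40 mm), a list of three; "twist": the turn, a rotation vector about the tool's x, y, z in units of 5 degrees (1.0 is 5 degrees), a list of three; "jaw": the finger opening in mm, from 0 to 85.4. A call has 1 to 5 rows; each row shifts and turns the commanded pose from where the row before left it, along the tool's axes as they then stand; what a row does not reach is not made up. A row lasts 1/8 s, in which the tool goes at most 62.5 mm and 10.7 degrees, less where a joint would pass 70% of its speed; a pose out of reach is approached as far as the arm can. A call is refused whole if a number of a shift passes 1 or a number of a turn 1, either way. A call with a gripper value outside its range is refused whole. The fingers move at their own pace and stop on an object; "force" is the grip in N (left out, the last holds). Time passes only in rows, so rows that do not move let the fingers close. It gives the time, the measured TCP pose, the force, the opening and the grip force at its end, in the units of the state.
- ctrl.get_state(): the state, without advancing time (a new reading comes with each control period).
- eyes.read_camera(name): name is "scene" or "side" or "wrist"; returns a dict with "pixels" (480x640x3 uint8, red, green, blue), "mtx" (3x3 intrinsics, pixels), "origin" and "rotation" of the camera in the world. Camera axes: x right, y up, looking along -z (the intrinsics and any distortion apply to the point x, -y, -z); pixel columns grow to the right and rows downward; lengths in m; the calibration is good to about 2 mm. A picture is of the moment at which its call begins. There is no depth.
- job.finish_job(): hands the job in; it is judged then, once.
The state is a dict: "time": time; "q": joint angles; "joint_velocities": joint speeds; "effort": joint torques, N m; "position": TCP position; "tcp_rot": TCP orientation; "wrist_force": force on the tool from outside, world axes, zero at the start; "wrist_torque": the same for the moment, N m; "grip_width": opening from 0.0 (shut) to 1.0 (fully open); "grip_force": force on a finger pad.
Only numpy, scipy, OpenCV 4.12 (cv2) and the standard library are available. Lean on these libraries where they do the work, as an engineer would, in place of code of your own. Each camera call takes 0.05 s, during which the arm holds its last target. There are 200 camera calls.

## Working session

There is one attempt and no reset: what is moved stays moved. The work goes in short steps, Python scripts to look and compute and a tool call to move; the robot and the scene stay as the last step left them, time stands still between calls to the robot, and variables do not carry over. Pictures are saved under pics/ and viewed, at most 14 in all, crops included, and the job is handed in when it is done.

Besides the shell and the picture viewer there is one more tool, called after "Call:" in YAML: its name, and indented under it one key for each argument. send_rows: Moves the arm, as the interface text tells. Its arguments: {"type":"object","properties":{"motion":{"type":"array","items":{"type":"object","properties":{"xyz":{"type":"array","items":{"type":"number"}},"twist":{"type":"array","items":{"type":"number"}},"jaw":{"type":"number"}}}},"force":{"type":"number"}},"required":["motion"]}

```bash
mkdir -p pics
python3 - <<'E'
from station import ctrl, eyes
import cv2,pickle
s=ctrl.get_state(); print(s)
for n in("scene","side"):
    c=eyes.read_camera(n); pickle.dump(c,open(n+'.pkl','wb'))
    cv2.imwrite(f'pics/{n}0.png',c['pixels'][:,:,::-1]); print(n,c['mtx'],c['origin'],c['rotation'],c.keys())
E
```

```text
{'time': 0.0, 'q': array([ 1.12908214,  0.32184046, -0.07010763,  1.45168557,  0.02261273,
        1.37081966, -0.05688451]), 'joint_velocities': array([-0.00060412,  0.0010121 ,  0.00110892, -0.00136722, -0.00143744,
        0.00093593,  0.00123272]), 'effort': array([ 3.23358818e-04, -4.93575561e+01, -3.82426484e-01, -3.14326644e+01,
        1.29024556e-02,  1.15833554e-02, -5.93144648e-06]), 'position': array([ 0.28584698, -0.58315932,  0.23020705]), 'tcp_rot': array([-9.44039007e-04,  9.74132954e-01,  2.25973498e-01, -2.73029541e-04]), 'wrist_force': array([0.18278907, 0.39860041, 0.08498436]), 'wrist_torque': array([-0.032044  , -0.01654525, -0.03799021]), 'grip_force': 0.0, 'grip_width': 1.0009643467295564}
scene [[443.86086069   0.         314.547439  ]
 [  0.         443.86086069 237.80830916]
 [  0.           0.           1.        ]] [0.90182747 0.3478093  0.74881762] [0.34839638 0.09794708 0.26761134 0.89297845] dict_keys(['pixels', 'mtx', 'origin', 'rotation'])
side [[559.26196316   0.         322.36621122]
 [  0.         559.26196316 237.02805143]
 [  0.           0.           1.        ]] [0.32933917 0.66068242 1.00042981] [-0.19812041 -0.06782478  0.32149968  0.92346416] dict_keys(['pixels', 'mtx', 'origin', 'rotation'])
```

View pics/scene0.png

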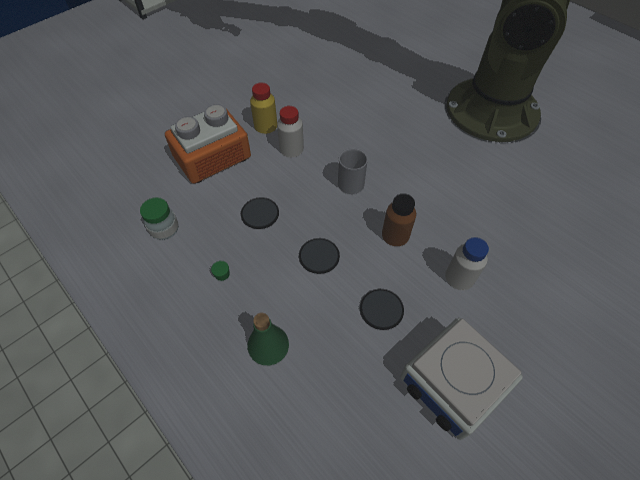

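View pics/side0.png

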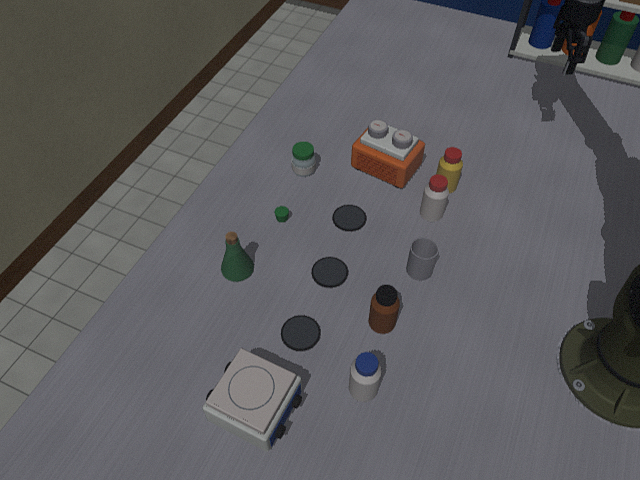

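The scene view shows the pump at (207,143), stirrer at (465,370), and coasters at (260,212), (319,255) and (381,308). Bottles are blue (470,262), red-white (290,130) and amber (400,220), with the beaker at (352,170). The yellow look-alike is at (263,108) and the flask at (267,340). So blue goes to the right coaster and red to the left. The side view agrees.

```bash
cat > h.py <<'E'
import numpy as np,cv2
from scipy.spatial.transform import Rotation as R
def rot(q): return R.from_quat([q[1],q[2],q[3],q[0]])
def cast(c,u,z):
    m=c['mtx'];d=rot(c['rotation']).apply([(u[0]-m[0,2])/m[0,0],-(u[1]-m[1,2])/m[1,1],-1])
    o=np.array(c['origin']);return o+d*(z-o[2])/d[2]
def proj(c,p):
    v=rot(c['rotation']).inv().apply(np.array(p)-c['origin']);m=c['mtx']
    return m[0,0]*v[0]/-v[2]+m[0,2],-m[1,1]*v[1]/-v[2]+m[1,2]
def blob(mask,win):
    x0,y0,x1,y1=win;m=np.zeros_like(mask,dtype=np.uint8);m[y0:y1,x0:x1]=mask[y0:y1,x0:x1]
    n,l,s,ce=cv2.connectedComponentsWithStats(m)
    i=1+np.argmax(s[1:,4]);return l==i,s[i],ce[i]
E
python3 - <<'E'
from h import *;import pickle
W={'scene':dict(blue=(455,232,495,262),red=(275,100,303,128),amber=(385,190,420,216),cl=(355,285,410,332),cm=(295,235,345,275),cr=(237,195,283,230)),
'side':dict(blue=(350,348,384,378),red=(424,172,452,194),amber=(372,282,402,306),cl=(275,312,325,352),cm=(307,254,352,290),cr=(328,202,370,232))}
for n in W:
    c=pickle.load(open(n+'.pkl','rb'));p=c['pixels'].astype(int);r,g,b=p[...,0],p[...,1],p[...,2]
    M=dict(blue=(b>r*1.6)&(b>60),red=(r>g*2.2)&(r>70),amber=(p.max(2)<40))
    dk=p.max(2)<75
    for k,w in W[n].items():
        _,s,ce=blob(M.get(k,dk),w)
        print(n,k,s,ce.round(1),cast(c,ce,.1 if k in M else .003).round(4))
# manual points
    pts=dict(scene=dict(beaker=(352.5,160,.08),stir=(468,368,.085),fl=(268,345,.01),pump=(207,130,.115)),side=dict(beaker=(423,249,.08),stir=(251,387.5,.085),fl=(237,266,.01),pump=(390,140,.115)))[n]
    for k,v in pts.items(): print(n,k,cast(c,v[:2],v[2]).round(4))
    cv2.imwrite(f'pics/{n}1.png',cv2.convertScaleAbs(cv2.resize(c['pixels'][(140 if n=='scene' else 220):][:290,(320 if n=='scene' else 190):][:,:270,::-1],None,fx=2,fy=2),alpha=1.5))
E
```

```text
scene blue [465 238  24  24 402] [476.7 248.3] [0.4331 0.2349 0.1   ]
scene red [280 106  18  18 243] [289.2 114.2] [ 0.449  -0.2389  0.1   ]
scene amber [392 195  23  21 379] [402.9 204.7] [0.4546 0.0871 0.1   ]
scene cl [ 359  288   45   42 1467] [381.2 308.9] [0.5952 0.1787 0.003 ]
scene cm [ 298  238   42   36 1177] [318.7 255.5] [0.6019 0.019  0.003 ]
scene cr [240 197  39  32 971] [259.4 212.9] [ 0.6224 -0.1411  0.003 ]
scene beaker [ 0.4297 -0.066   0.08  ]
scene stir [0.604  0.3502 0.085 ]
scene fl [0.7901 0.0944 0.01  ]
scene pump [ 0.6121 -0.3042  0.115 ]
side blue [355 352  24  24 433] [366.3 363.6] [0.4345 0.2347 0.1   ]
side red [430 175  18  13 167] [438.4 180.8] [ 0.4489 -0.2429  0.1   ]
side amber [376 285  21  21 354] [386.  295.2] [0.4518 0.0884 0.1   ]
side cl [ 281  315   40   36 1138] [300.4 332.7] [0.5908 0.1806 0.003 ]
side cm [311 257  38  31 902] [329.5 271.9] [0.5973 0.0211 0.003 ]
side cr [332 205  35  27 723] [349.  217.6] [ 0.6177 -0.139   0.003 ]
side beaker [ 0.4236 -0.0615  0.08  ]
side stir [0.601  0.3505 0.085 ]
side fl [0.7845 0.0938 0.01  ]
side pump [ 0.589 -0.309  0.115]
```

View pics/scene1.png

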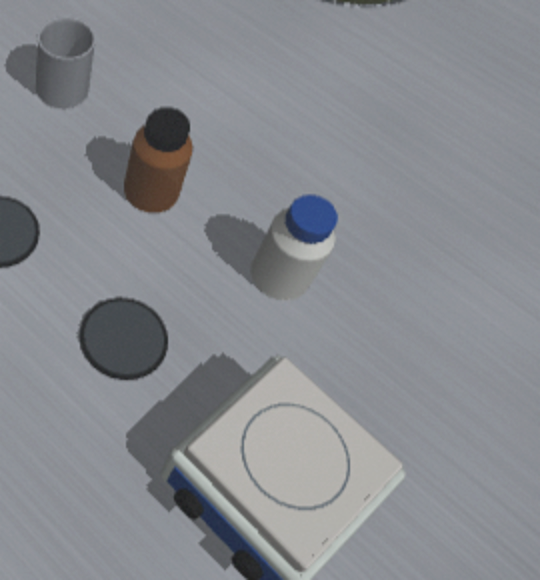

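View pics/side1.png

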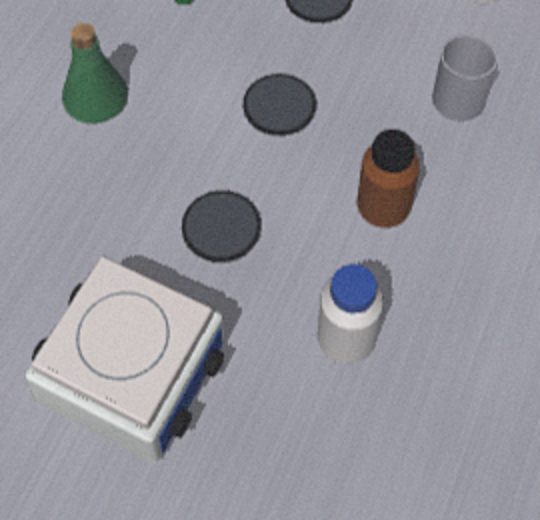

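The crops show the stirrer's circle centred at scene pixel (468,368) and side pixel (251.5,388). The beaker rim is at scene pixel (353,160). Next is the direction from red to its yellow neighbour, to choose the grip yaw.

Run:
```python
from h import *;import pickle
for n,u in (('scene',(261.5,91)),('side',(453,155.5))):
    c=pickle.load(open(n+'.pkl','rb'));print(cast(c,u,.1).round(3))
```

```text
[ 0.445 -0.338  0.1  ]
[ 0.442 -0.335  0.1  ]
```

Call:
send_rows:
  motion:
    - {"xyz":[0,0,0],"twist":[0,0,-0.98],"jaw":85}
    - {"xyz":[0,0,0],"twist":[0,0,-0.98],"jaw":85}
    - {"xyz":[0,0,0],"twist":[0,0,-0.98],"jaw":85}
    - {"xyz":[0,0,0],"twist":[0,0,-0.98],"jaw":85}
    - {"xyz":[0,0,0],"twist":[0,0,-0.98],"jaw":85}
  force: 40

```text
time: 0.72
position: [0.2859, -0.5834, 0.2307]
tcp_rot: [-0.001, 0.903, 0.429, -0.0]
wrist_force: [0.7, 1.2, -0.5]
grip_width: 0.991
grip_force: 0.0
```

Call:
send_rows:
  motion:
    - {"xyz":[0,0,0],"twist":[0,0,-0.98],"jaw":85}
    - {"xyz":[0,0,0],"twist":[0,0,-0.98],"jaw":85}
    - {"xyz":[0,0,0],"twist":[0,0,-0.98],"jaw":85}
    - {"xyz":[0,0,0],"twist":[0,0,-0.98],"jaw":85}
    - {"xyz":[0,0,0],"twist":[0,0,-0.98],"jaw":85}

```text
time: 1.35
position: [0.2859, -0.5834, 0.2307]
tcp_rot: [-0.001, 0.792, 0.611, 0.0]
wrist_force: [0.2, -0.3, 0.4]
grip_width: 0.994
grip_force: 0.0
```

Call:
send_rows:
  motion:
    - {"xyz":[0,0,0],"twist":[0,0,-0.98],"jaw":85}
    - {"xyz":[0,0,0],"twist":[0,0,-0.98],"jaw":85}
    - {"xyz":[0,0,0],"twist":[0,0,-1.0],"jaw":85}
    - {"xyz":[1,0.4,0],"twist":[0,0,0],"jaw":85}
    - {"xyz":[1,0.5,0],"twist":[0,0,0],"jaw":85}

```text
time: 1.98
position: [0.3218, -0.5029, 0.2305]
tcp_rot: [-0.001, 0.708, 0.706, 0.0]
wrist_force: [0.4, 0.6, -0.1]
grip_width: 0.992
grip_force: 0.0
```

Call:
send_rows:
  motion:
    - {"xyz":[1,0.5,0],"twist":[0,0,0],"jaw":85}
    - {"xyz":[1,0.5,0],"twist":[0,0,0],"jaw":85}
    - {"xyz":[1,0.5,0],"twist":[0,0,0],"jaw":85}
    - {"xyz":[1,0.5,0],"twist":[0,0,0],"jaw":85}
    - {"xyz":[0,0,0],"twist":[0,0,0],"jaw":85}

```text
time: 2.6
position: [0.4047, -0.3397, 0.2313]
tcp_rot: [-0.0, 0.705, 0.709, 0.001]
wrist_force: [-0.1, -0.8, 0.3]
grip_width: 0.994
grip_force: 0.0
```

Call:
send_rows:
  motion:
    - {"xyz":[0.82,0.37,0],"twist":[0,0,0],"jaw":85}
    - {"xyz":[0.82,0.37,0],"twist":[0,0,0],"jaw":85}
    - {"xyz":[0.82,0.37,0],"twist":[0,0,0],"jaw":85}
    - {"xyz":[0,0,0],"twist":[0,0,0],"jaw":85}

```text
time: 3.1
position: [0.448, -0.2432, 0.2312]
tcp_rot: [-0.0, 0.706, 0.708, 0.0]
wrist_force: [0.2, -1.1, -0.4]
grip_width: 0.994
grip_force: 0.0
```

```bash
cat > look.py <<'E'
import sys,pickle
from h import *
from station import ctrl,eyes
def look(tag):
    s=ctrl.get_state();c=eyes.read_camera('wrist');pickle.dump((s,c),open(tag+'.pkl','wb'))
    cv2.imwrite(f'pics/{tag}.png',c['pixels'][:,:,::-1]);print(s['position'].round(4),c['origin'],rot(c['rotation']).as_matrix().round(2).tolist());return s,c
if __name__=='__main__': look(sys.argv[1])
E
python3 look.py w1
```

```text
[ 0.448  -0.2432  0.2312] [ 0.4480888  -0.1622957   0.37370452] [[1.0, -0.0, -0.0], [0.0, 0.95, 0.32], [-0.0, -0.32, 0.95]]
```

View pics/w1.png

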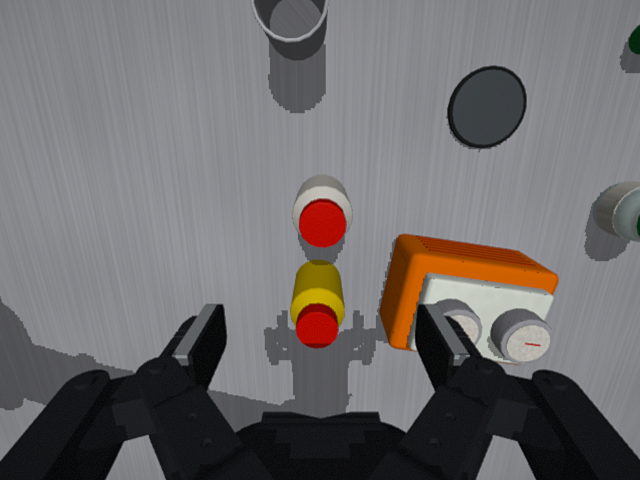

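The wrist view shows the red cap at (323,224), with yellow beyond at (317,326). The right coaster is at (487,107) and the beaker is at the top. I'll cast rays from these.

Run:
```python
from h import *;import pickle
s,c=pickle.load(open('w1.pkl','rb'));p=c['pixels'].astype(int);r,g,b=[p[...,i] for i in range(3)]
_,st,ce=blob((r>150)&(g<60),(280,180,370,260));print('red',st,ce,cast(c,ce,.11).round(4))
_,st,ce=blob((p.max(2)<90),(440,60,535,155));print('cr',st,ce,cast(c,ce,.004).round(4))
```

```text
red [ 300  202   46   45 1634] [322.12729498 224.26805386] [ 0.4496 -0.2373  0.11  ]
cr [ 447   66   80   83 5150] [486.47048544 107.01009709] [ 0.6189 -0.1412  0.004 ]
```

Call:
send_rows:
  motion:
    - {"xyz":[0.1,0.04,0.95],"twist":[0,0,0],"jaw":85}
    - {"xyz":[0,0,0.95],"twist":[0,0,0],"jaw":85}
    - {"xyz":[0,0,0.95],"twist":[0,0,0],"jaw":85}
    - {"xyz":[0,0,0.95],"twist":[0,0,0],"jaw":85}
    - {"xyz":[0,0,0.9],"twist":[0,0,0],"jaw":85}

```text
time: 3.78
position: [0.4473, -0.2437, 0.0417]
tcp_rot: [-0.0, 0.709, 0.706, -0.001]
wrist_force: [0.7, -1.0, -0.4]
grip_width: 0.995
grip_force: 0.0
```

Call:
send_rows:
  motion:
    - {"xyz":[0,0,0],"twist":[0,0,0],"jaw":85}
    - {"xyz":[0,0,0],"twist":[0,0,0],"jaw":45}
    - {"xyz":[0,0,0],"twist":[0,0,0],"jaw":45}
    - {"xyz":[0,0,0],"twist":[0,0,0],"jaw":45}
    - {"xyz":[0,0,0],"twist":[0,0,0],"jaw":45}

```text
time: 4.4
position: [0.4496, -0.2426, 0.0448]
tcp_rot: [0.002, 0.708, 0.707, -0.0]
wrist_force: [0.5, -1.6, 6.2]
grip_width: 0.641
grip_force: 43.1
```

Call:
send_rows:
  motion:
    - {"xyz":[0,0,0],"twist":[0,0,0],"jaw":45}
    - {"xyz":[0,0,0],"twist":[0,0,0],"jaw":45}
    - {"xyz":[0,0,0],"twist":[0,0,0],"jaw":45}

```text
time: 4.78
position: [0.4495, -0.2426, 0.0447]
tcp_rot: [0.001, 0.708, 0.707, -0.0]
wrist_force: [0.5, -1.7, 5.9]
grip_width: 0.642
grip_force: 43.1
```

Call:
send_rows:
  motion:
    - {"xyz":[0,0,-0.8],"twist":[0,0,0],"jaw":45}
    - {"xyz":[0,0,-0.9],"twist":[0,0,0],"jaw":45}
    - {"xyz":[0,0,-0.9],"twist":[0,0,0],"jaw":45}
    - {"xyz":[0,0,-0.9],"twist":[0,0,0],"jaw":45}
    - {"xyz":[0,0,0],"twist":[0,0,0],"jaw":45}

```text
time: 5.4
position: [0.45, -0.242, 0.1859]
tcp_rot: [0.003, 0.708, 0.707, 0.0]
wrist_force: [-0.2, 0.3, -1.9]
grip_width: 0.641
grip_force: 43.7
```

```bash
python3 look.py w2
```

```text
[ 0.45   -0.242   0.1859] [ 0.44993409 -0.16062294  0.32801842] [[1.0, 0.0, -0.0], [-0.0, 0.95, 0.32], [0.0, -0.32, 0.95]]
```

View pics/w2.png

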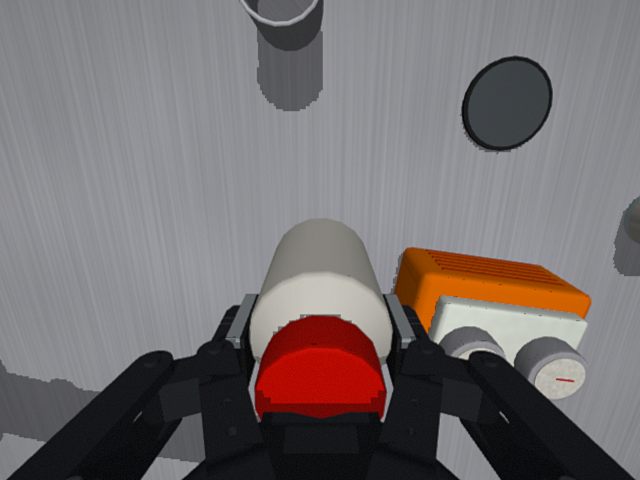

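The red bottle is held straight. Its base's far edge is at (320,219), and the right coaster is at (507,103). I'll work out the in-hand offset from these.

Run:
```python
from h import *;import pickle
s,c=pickle.load(open('w2.pkl','rb'));p=c['pixels'].astype(int)
print(s['tcp_rot'], cast(c,(320,219),.1412)-[0,.028,0], cast(c,(320,272),.1412+.078)-[0,.028,0])
print(proj(c,(.45,-.242+.028,.1412)),proj(c,(.45,-.239+.028,.1412)))
_,st,ce=blob((p.max(2)<90),(450,50,560,155));print('cr',ce,cast(c,ce,.004).round(4))
```

```text
[2.53882076e-03 7.07560908e-01 7.06647692e-01 3.94630312e-04] [ 0.45025687 -0.23930835  0.1412    ] [ 0.4501022  -0.23767426  0.2192    ]
(np.float64(319.56332820132036), np.float64(223.4731407034222)) (np.float64(319.55586800587935), np.float64(218.48572985808696))
cr [506.59233294 103.39140811] [ 0.619  -0.1409  0.004 ]
```

Call:
send_rows:
  motion:
    - {"xyz":[0.9,0.33,0],"twist":[0,0,0],"jaw":45}
    - {"xyz":[0.95,0.33,0],"twist":[0,0,0],"jaw":45}
    - {"xyz":[0.95,0.33,0],"twist":[0,0,0],"jaw":45}
    - {"xyz":[0.95,0.33,0],"twist":[0,0,0],"jaw":45}
    - {"xyz":[0.95,0.33,0],"twist":[0,0,0],"jaw":45}

```text
time: 6.08
position: [0.5136, -0.0523, 0.1811]
tcp_rot: [-0.002, 0.708, 0.707, -0.001]
wrist_force: [-0.2, -0.7, -2.4]
grip_width: 0.634
grip_force: 43.6
```

Call:
send_rows:
  motion:
    - {"xyz":[0.95,0.33,0],"twist":[0,0,0],"jaw":45}
    - {"xyz":[0.95,0.33,0],"twist":[0,0,0],"jaw":45}
    - {"xyz":[0.95,0.33,0],"twist":[0,0,0],"jaw":45}
    - {"xyz":[0.95,0.33,0],"twist":[0,0,0],"jaw":45}
    - {"xyz":[0.2,0,0],"twist":[0,0,0],"jaw":45}

```text
time: 6.7
position: [0.5665, 0.1101, 0.1811]
tcp_rot: [-0.002, 0.706, 0.708, -0.001]
wrist_force: [0.0, 0.5, -1.9]
grip_width: 0.642
grip_force: 43.6
```

```bash
python3 look.py w3
```

```text
[0.5665 0.1101 0.1811] [0.56709092 0.19071834 0.32367488] [[1.0, -0.01, 0.0], [0.0, 0.95, 0.32], [-0.01, -0.32, 0.95]]
```

View pics/w3.png

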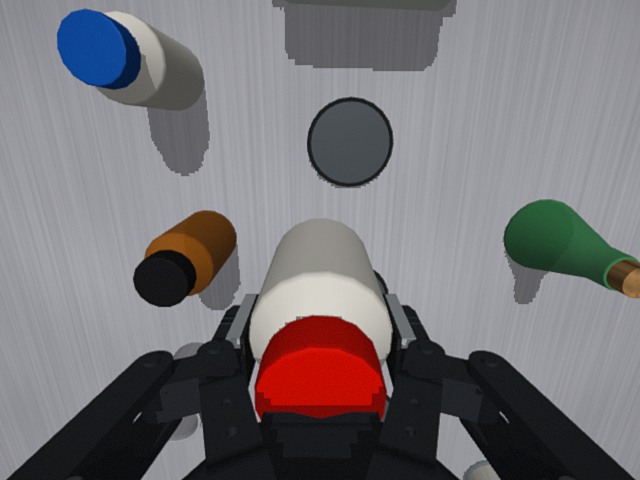

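The left coaster is at (350,142), with the blue cap at (90,48), the amber cap at (165,278) and the flask at (545,235). The red bottle hasn't slipped in the grip.

Run:
```python
from h import *;import pickle
s,c=pickle.load(open('w3.pkl','rb'));p=c['pixels'].astype(int);r,g,b=[p[...,i] for i in range(3)]
_,st,ce=blob((p.max(2)<95),(300,90,400,190));print('cl',st,ce,cast(c,ce,.004).round(4))
_,st,ce=blob((b>150)&(r<60),(40,0,150,100));print('blue',st,ce,cast(c,ce,.108).round(4))
_,st,ce=blob((p.max(2)<45),(120,240,200,310));print('amber',st,ce,cast(c,ce,.108).round(4))
```

```text
cl [ 307   97   86   90 6098] [349.52213841 141.84929485] [0.5924 0.1793 0.004 ]
blue [  67    9   59   75 2047] [102.11919883  50.18417196] [0.4404 0.2329 0.108 ]
amber [ 134  250   62   57 2673] [164.66704078 277.96558174] [0.4558 0.0895 0.108 ]
```

Call:
send_rows:
  motion:
    - {"xyz":[0.85,0.33,0],"twist":[0,0,0],"jaw":45}
    - {"xyz":[0.85,0.32,0],"twist":[0,0,0],"jaw":45}
    - {"xyz":[0,0,0.8],"twist":[0,0,0],"jaw":45}
    - {"xyz":[0,0,0.8],"twist":[0,0,0],"jaw":45}
    - {"xyz":[0,0,0],"twist":[0,0,0],"jaw":45}

```text
time: 7.38
position: [0.5913, 0.1713, 0.1154]
tcp_rot: [-0.002, 0.708, 0.706, -0.004]
wrist_force: [-0.2, 0.7, -2.1]
grip_width: 0.64
grip_force: 43.5
```

Call:
send_rows:
  motion:
    - {"xyz":[0.2,0.03,0.6],"twist":[0,0,0],"jaw":45}
    - {"xyz":[0,0,0.6],"twist":[0,0,0],"jaw":45}
    - {"xyz":[0,0,0],"twist":[0,0,0],"jaw":45}

```text
time: 7.75
position: [0.5939, 0.1819, 0.0694]
tcp_rot: [-0.001, 0.708, 0.707, -0.002]
wrist_force: [0.3, 0.8, -2.6]
grip_width: 0.638
grip_force: 43.5
```

Call:
send_rows:
  motion:
    - {"xyz":[-0.13,-0.03,0.2],"twist":[0,0,0],"jaw":45}
    - {"xyz":[0,0,0],"twist":[0,0,0],"jaw":45}
    - {"xyz":[0,0,0],"twist":[0,0,0],"jaw":45}

```text
time: 8.12
position: [0.5945, 0.177, 0.064]
tcp_rot: [0.0, 0.708, 0.706, 0.0]
wrist_force: [0.5, -0.4, -1.9]
grip_width: 0.636
grip_force: 43.5
```

Call:
send_rows:
  motion:
    - {"xyz":[0,-0.05,0.27],"twist":[0,0,0],"jaw":45}
    - {"xyz":[0,0,0],"twist":[0,0,0],"jaw":45}
    - {"xyz":[0,0,0],"twist":[0,0,0],"jaw":45}

```text
time: 8.5
position: [0.5919, 0.1771, 0.0523]
tcp_rot: [-0.0, 0.708, 0.707, -0.0]
wrist_force: [0.2, 0.8, -1.0]
grip_width: 0.634
grip_force: 43.6
```

Call:
send_rows:
  motion:
    - {"xyz":[0,0,0.06],"twist":[0,0,0],"jaw":45}
    - {"xyz":[0,0,0],"twist":[0,0,0],"jaw":45}

```text
time: 8.75
position: [0.592, 0.1771, 0.0499]
tcp_rot: [-0.0, 0.708, 0.707, -0.0]
wrist_force: [-1.1, 0.3, -1.1]
grip_width: 0.64
grip_force: 43.6
```

Release and rise.

Call:
send_rows:
  motion:
    - {"xyz":[0,0,0],"twist":[0,0,0],"jaw":70}
    - {"xyz":[0,0,0],"twist":[0,0,0],"jaw":85}
    - {"xyz":[0,0,0],"twist":[0,0,0],"jaw":85}
    - {"xyz":[0,0,0],"twist":[0,0,0],"jaw":85}
    - {"xyz":[0,0,-0.2],"twist":[0,0,0],"jaw":85}

```text
time: 9.38
position: [0.5915, 0.1769, 0.0578]
tcp_rot: [-0.0, 0.708, 0.707, -0.001]
wrist_force: [-0.1, -0.4, -1.7]
grip_width: 0.991
grip_force: 0.0
```

Call:
send_rows:
  motion:
    - {"xyz":[0,0,-0.9],"twist":[0,0,0],"jaw":85}
    - {"xyz":[0,0,-1],"twist":[0,0,0],"jaw":85}
    - {"xyz":[0,0,-1],"twist":[0,0,0],"jaw":85}
    - {"xyz":[0,0,-1],"twist":[0,0,0],"jaw":85}
    - {"xyz":[0,-1,-0.4],"twist":[0,0,0],"jaw":85}

```text
time: 10.0
position: [0.5544, 0.1773, 0.2332]
tcp_rot: [0.001, 0.708, 0.706, 0.003]
wrist_force: [-0.2, -0.0, 0.7]
grip_width: 0.993
grip_force: 0.0
```

Call:
send_rows:
  motion:
    - {"xyz":[0.15,-1,0],"twist":[0,0,0],"jaw":85}
    - {"xyz":[0.15,-1,0],"twist":[0,0,0],"jaw":85}
    - {"xyz":[0.15,-0.9,0],"twist":[0,0,0],"jaw":85}
    - {"xyz":[0,0,0],"twist":[0,0,0],"jaw":85}

```text
time: 10.5
position: [0.4341, 0.1963, 0.2309]
tcp_rot: [0.002, 0.707, 0.708, -0.0]
wrist_force: [0.2, 0.8, 1.0]
grip_width: 0.993
grip_force: 0.0
```

```bash
python3 look.py w4;python3 - <<'E'
from h import *;import pickle
from station import eyes
s,c=pickle.load(open('w4.pkl','rb'));p=c['pixels'].astype(int);r,g,b=[p[...,i] for i in range(3)]
m,st,ce=blob((b>150)&(r<60),(0,0,640,480));print('blue',st,ce,cast(c,ce,.11).round(4))
for n,w in (('scene',(340,255,430,330)),('side',(270,275,340,345))):
    c=eyes.read_camera(n);p=c['pixels'].astype(int);r,g,b=[p[...,i] for i in range(3)]
    cv2.imwrite(f'pics/{n}2.png',c['pixels'][:,:,::-1])
    m,st,ce=blob((r>g*2.2)&(r>70),w);print(n,st,ce,cast(c,ce,.105))
E
```

```text
[0.4341 0.1963 0.2309] [0.43405751 0.2777098  0.37306066] [[1.0, -0.0, -0.0], [0.0, 0.95, 0.32], [0.0, -0.32, 0.95]]
blue [300 161  41  16 256] [319.79296875 167.31640625] [0.4339 0.2479 0.11  ]
scene [380 271  24  26 456] [391.4627193  282.93201754] [0.59156116 0.18211616 0.105     ]
side [288 296  21  22 361] [297.92797784 306.71745152] [0.59163733 0.18262309 0.105     ]
```

View pics/w4.png

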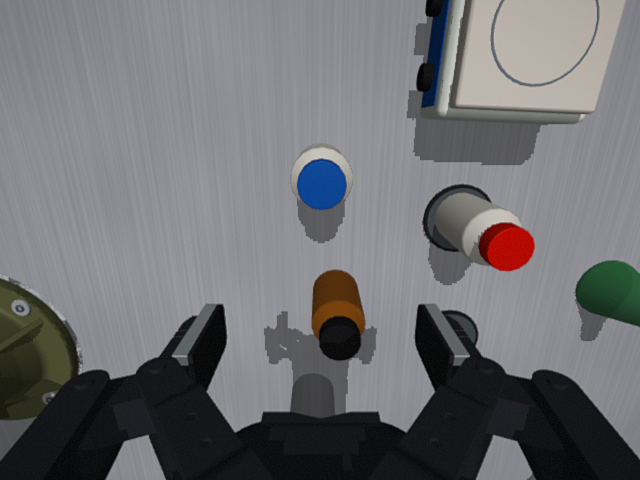

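The red bottle stands on its coaster. The blue cap is at (322,184).

Run:
```python
from h import *;import pickle
s,c=pickle.load(open('w4.pkl','rb'));p=c['pixels'].astype(int);r,g,b=[p[...,i] for i in range(3)]
m,st,ce=blob((b>110)&(r<70),(280,130,370,230));print('blue',st,ce,cast(c,ce,.11).round(4),cast(c,(321.5,185),.11).round(4))
m,st,ce=blob((r>110)&(g<50),(460,210,550,290));print('red',st,ce,cast(c,ce,.11).round(4))
```

```text
blue [ 297  159   49   51 1901] [321.21935823 184.54182009] [0.4351 0.2345 0.11  ] [0.4353 0.2342 0.11  ]
red [ 487  223   47   48 1726] [509.44553882 247.0608343 ] [0.5933 0.1823 0.11  ]
```

Call:
send_rows:
  motion:
    - {"xyz":[0.92,0.02,0],"twist":[0,0,0],"jaw":85}
    - {"xyz":[0,0,0.9],"twist":[0,0,0],"jaw":85}
    - {"xyz":[0,0,0.9],"twist":[0,0,0],"jaw":85}
    - {"xyz":[0,0,0],"twist":[0,0,0],"jaw":85}

```text
time: 11.15
position: [0.4357, 0.2312, 0.1557]
tcp_rot: [-0.002, 0.708, 0.706, -0.002]
wrist_force: [-0.6, -0.0, 0.1]
grip_width: 0.995
grip_force: 0.0
```

Call:
send_rows:
  motion:
    - {"xyz":[0.04,-0.02,0.95],"twist":[0,0,0],"jaw":85}
    - {"xyz":[0,0,0.95],"twist":[0,0,0],"jaw":85}
    - {"xyz":[0,0,0.9],"twist":[0,0,0],"jaw":85}
    - {"xyz":[0,0,0],"twist":[0,0,0],"jaw":85}

```text
time: 11.65
position: [0.4355, 0.2331, 0.0452]
tcp_rot: [-0.001, 0.708, 0.706, -0.002]
wrist_force: [-0.3, -0.2, 0.4]
grip_width: 0.998
grip_force: 0.0
```

Call:
send_rows:
  motion:
    - {"xyz":[0,0,0],"twist":[0,0,0],"jaw":45}
    - {"xyz":[0,0,0],"twist":[0,0,0],"jaw":45}
    - {"xyz":[0,0,0],"twist":[0,0,0],"jaw":45}
    - {"xyz":[0,0,0],"twist":[0,0,0],"jaw":45}
    - {"xyz":[0,0,0],"twist":[0,0,0],"jaw":45}

```text
time: 12.28
position: [0.4374, 0.2346, 0.0485]
tcp_rot: [0.001, 0.708, 0.707, 0.001]
wrist_force: [-1.9, 0.0, 5.7]
grip_width: 0.642
grip_force: 41.2
```

Call:
send_rows:
  motion:
    - {"xyz":[0,0,-0.8],"twist":[0,0,0],"jaw":45}
    - {"xyz":[0,0,-0.95],"twist":[0,0,0],"jaw":45}
    - {"xyz":[0,0,-0.95],"twist":[0,0,0],"jaw":45}
    - {"xyz":[0,0,-0.95],"twist":[0,0,0],"jaw":45}
    - {"xyz":[-0.5,0.3,0],"twist":[0,0,0],"jaw":45}

```text
time: 12.9
position: [0.4495, 0.2166, 0.1968]
tcp_rot: [0.002, 0.706, 0.708, 0.004]
wrist_force: [1.1, -0.8, -2.5]
grip_width: 0.646
grip_force: 43.7
```

Call:
send_rows:
  motion:
    - {"xyz":[-0.9,0.45,0],"twist":[0,0,0],"jaw":45}
    - {"xyz":[-0.95,0.45,0],"twist":[0,0,0],"jaw":45}
    - {"xyz":[-0.95,0.45,0],"twist":[0,0,0],"jaw":45}
    - {"xyz":[-0.95,0.45,0],"twist":[0,0,0],"jaw":45}
    - {"xyz":[-0.95,0.45,0],"twist":[0,0,0],"jaw":45}

```text
time: 13.52
position: [0.5386, 0.0243, 0.1935]
tcp_rot: [0.001, 0.708, 0.707, 0.0]
wrist_force: [0.5, 1.5, -2.0]
grip_width: 0.649
grip_force: 43.7
```

Call:
send_rows:
  motion:
    - {"xyz":[-0.95,0.45,0],"twist":[0,0,0],"jaw":45}
    - {"xyz":[-0.95,0.45,0],"twist":[0,0,0],"jaw":45}
    - {"xyz":[-0.95,0.45,0],"twist":[0,0,0],"jaw":45}
    - {"xyz":[0,0,0],"twist":[0,0,0],"jaw":45}
    - {"xyz":[0,0,0],"twist":[0,0,0],"jaw":45}

```text
time: 14.15
position: [0.5916, -0.0879, 0.1928]
tcp_rot: [0.0, 0.708, 0.707, 0.0]
wrist_force: [-0.2, 1.2, -1.8]
grip_width: 0.643
grip_force: 43.7
```

```bash
python3 look.py w5
```

```text
[ 0.5916 -0.0879  0.1928] [ 0.592012   -0.00704852  0.3353024 ] [[1.0, 0.0, 0.0], [-0.0, 0.95, 0.32], [-0.0, -0.32, 0.95]]
```

View pics/w5.png

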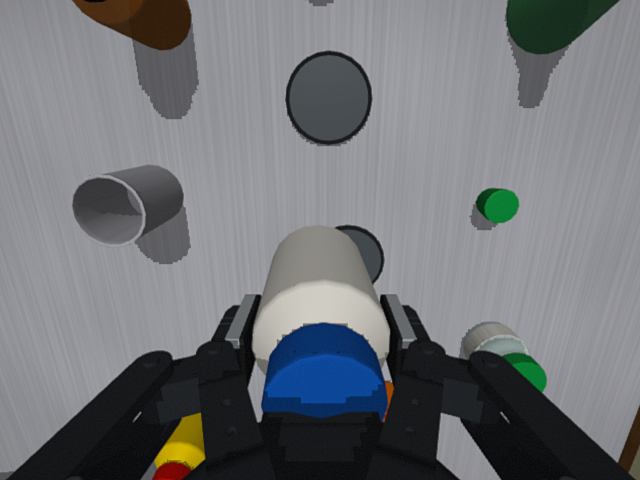

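The blue bottle is in hand, with its base's far edge at (319,226). The middle coaster is at (329,98), the beaker rim centre at (109,210), and the right coaster peeks out at (360,255).

Run:
```python
from h import *;import pickle
s,c=pickle.load(open('w5.pkl','rb'));p=c['pixels'].astype(int)
print((cast(c,(319,226),.1928-.0485)-[0,.028,0]-s['position']).round(4))
_,st,ce=blob((p.max(2)<95),(270,40,390,160));print('cm',ce,cast(c,ce,.004).round(4))
print('bk',cast(c,(109,210),.08).round(4))
```

```text
[-0.0006 -0.0025 -0.0485]
cm [328.24933852  97.82505837] [0.5991 0.0192 0.004 ]
bk [ 0.4261 -0.0679  0.08  ]
```

Call:
send_rows:
  motion:
    - {"xyz":[-0.65,0.35,0],"twist":[0,0,0],"jaw":45}
    - {"xyz":[-0.62,0.35,0],"twist":[0,0,0],"jaw":45}
    - {"xyz":[0,0,0.9],"twist":[0,0,0],"jaw":45}
    - {"xyz":[0,0,0.9],"twist":[0,0,0],"jaw":45}
    - {"xyz":[0,0,0],"twist":[0,0,0],"jaw":45}

```text
time: 14.82
position: [0.6171, -0.1377, 0.1176]
tcp_rot: [-0.003, 0.707, 0.707, -0.002]
wrist_force: [0.4, 0.8, -2.0]
grip_width: 0.645
grip_force: 43.7
```

Call:
send_rows:
  motion:
    - {"xyz":[-0.02,0.05,0.75],"twist":[0,0,0],"jaw":45}
    - {"xyz":[0,0,0.75],"twist":[0,0,0],"jaw":45}
    - {"xyz":[0,0,0],"twist":[0,0,0],"jaw":45}
    - {"xyz":[0,0,0],"twist":[0,0,0],"jaw":45}

```text
time: 15.32
position: [0.6231, -0.1398, 0.0627]
tcp_rot: [0.001, 0.707, 0.707, 0.001]
wrist_force: [0.1, 0.4, -1.8]
grip_width: 0.64
grip_force: 43.7
```

Call:
send_rows:
  motion:
    - {"xyz":[0.03,-0.08,0.2],"twist":[0,0,0],"jaw":45}
    - {"xyz":[0,0,0],"twist":[0,0,0],"jaw":45}
    - {"xyz":[0,0,0],"twist":[0,0,0],"jaw":45}

```text
time: 15.7
position: [0.6196, -0.139, 0.0536]
tcp_rot: [0.001, 0.708, 0.707, 0.001]
wrist_force: [1.0, -0.0, 3.4]
grip_width: 0.648
grip_force: 44.1
```

Call:
send_rows:
  motion:
    - {"xyz":[0,0,0],"twist":[0,0,0],"jaw":70}
    - {"xyz":[0,0,0],"twist":[0,0,0],"jaw":85}
    - {"xyz":[0,0,0],"twist":[0,0,0],"jaw":85}
    - {"xyz":[0,0,0],"twist":[0,0,0],"jaw":85}
    - {"xyz":[0,0,-0.2],"twist":[0,0,0],"jaw":85}

```text
time: 16.32
position: [0.6177, -0.1389, 0.0596]
tcp_rot: [-0.001, 0.708, 0.707, -0.0]
wrist_force: [-0.5, 0.4, 0.4]
grip_width: 0.993
grip_force: 0.0
```

Call:
send_rows:
  motion:
    - {"xyz":[0,0,-0.9],"twist":[0,0,0],"jaw":85}
    - {"xyz":[0,0,-1],"twist":[0,0,0],"jaw":85}
    - {"xyz":[0,0,-1],"twist":[0,0,0],"jaw":85}
    - {"xyz":[0,0,-0.8],"twist":[0,0,0],"jaw":85}
    - {"xyz":[0.3,-0.9,-0.3],"twist":[0,0,0],"jaw":85}

```text
time: 16.95
position: [0.5844, -0.1273, 0.2229]
tcp_rot: [0.002, 0.708, 0.706, 0.002]
wrist_force: [-0.4, 0.6, -0.1]
grip_width: 0.992
grip_force: 0.0
```

Call:
send_rows:
  motion:
    - {"xyz":[0.36,-0.96,0],"twist":[0,0,0],"jaw":85}
    - {"xyz":[0.36,-0.96,0],"twist":[0,0,0],"jaw":85}
    - {"xyz":[0.36,-0.96,0],"twist":[0,0,0],"jaw":85}
    - {"xyz":[0.36,-0.96,0],"twist":[0,0,0],"jaw":85}
    - {"xyz":[0,0,0],"twist":[0,0,0],"jaw":85}

```text
time: 17.58
position: [0.4271, -0.0684, 0.2208]
tcp_rot: [0.001, 0.707, 0.707, -0.001]
wrist_force: [0.7, -0.8, -0.6]
grip_width: 0.994
grip_force: 0.0
```

```bash
python3 look.py w6;python3 - <<'E'
from h import *
from station import eyes
for n,w in (('scene',(225,150,300,225)),('side',(320,160,390,230))):
    c=eyes.read_camera(n);p=c['pixels'].astype(int);r,g,b=[p[...,i] for i in range(3)]
    cv2.imwrite(f'pics/{n}3.png',c['pixels'][:,:,::-1])
    m,st,ce=blob((b>r*1.6)&(b>60),w);print(n,st,ce,cast(c,ce,.105))
E
```

```text
[ 0.4271 -0.0684  0.2208] [0.42754738 0.01309542 0.36291502] [[1.0, 0.0, 0.0], [-0.0, 0.95, 0.32], [-0.0, -0.32, 0.95]]
scene [245 170  21  21 333] [255.33633634 179.72072072] [ 0.61761808 -0.14063193  0.105     ]
side [343 180  18  17 256] [351.16015625 187.88671875] [ 0.61660262 -0.13822637  0.105     ]
```

View pics/w6.png

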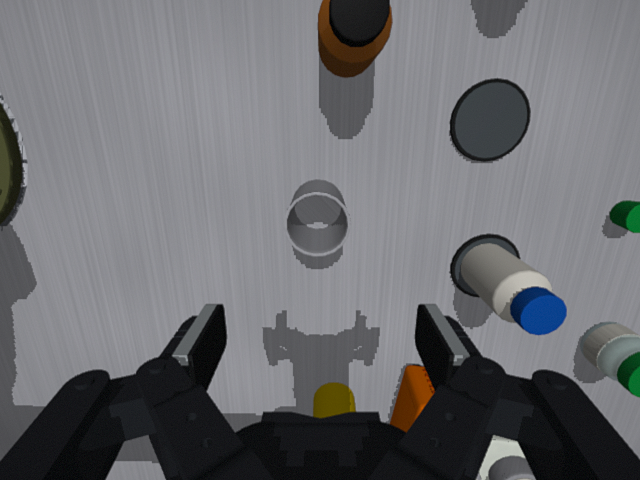

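The blue bottle stands on the right coaster. The beaker rim is centred at (317.5,224.5).

Run:
```python
from h import *;import pickle
s,c=pickle.load(open('w6.pkl','rb'));p=c['pixels'].astype(int)
print('bk',cast(c,(317.5,224.5),.08).round(4), [np.round(cast(c,u,.08),4) for u in((317,193),(317,256),(288,224),(347,224))])
_,st,ce=blob((p.max(2)<95),(440,70,540,170));print('cm',ce,cast(c,ce,.004).round(4))
```

```text
bk [ 0.4248 -0.0689  0.08  ] [array([ 0.4244, -0.0408,  0.08  ]), array([ 0.4242, -0.0987,  0.08  ]), array([ 0.3988, -0.0684,  0.08  ]), array([ 0.4508, -0.0684,  0.08  ])]
cm [489.27966102 120.25442561] [0.5984 0.0189 0.004 ]
```

Call:
send_rows:
  motion:
    - {"xyz":[0,-0.05,0.95],"twist":[0,0,0],"jaw":85}
    - {"xyz":[0,0,0.95],"twist":[0,0,0],"jaw":85}
    - {"xyz":[0,0,0.95],"twist":[0,0,0],"jaw":85}
    - {"xyz":[0,0,0],"twist":[0,0,0],"jaw":85}

```text
time: 18.23
position: [0.4253, -0.0684, 0.1038]
tcp_rot: [-0.003, 0.707, 0.707, -0.001]
wrist_force: [-0.6, 0.6, -0.2]
grip_width: 0.991
grip_force: 0.0
```

Call:
send_rows:
  motion:
    - {"xyz":[0,0,0.95],"twist":[0,0,0],"jaw":85}
    - {"xyz":[0,0,0.95],"twist":[0,0,0],"jaw":85}
    - {"xyz":[0,0,0],"twist":[0,0,0],"jaw":85}

```text
time: 18.6
position: [0.4262, -0.0687, 0.0294]
tcp_rot: [-0.002, 0.708, 0.707, -0.0]
wrist_force: [-0.7, -0.1, -0.3]
grip_width: 0.997
grip_force: 0.0
```

Call:
send_rows:
  motion:
    - {"xyz":[0,0,0],"twist":[0,0,0],"jaw":45}
    - {"xyz":[0,0,0],"twist":[0,0,0],"jaw":45}
    - {"xyz":[0,0,0],"twist":[0,0,0],"jaw":45}
    - {"xyz":[0,0,0],"twist":[0,0,0],"jaw":45}
    - {"xyz":[0,0,0],"twist":[0,0,0],"jaw":45}
  force: 30

```text
time: 19.23
position: [0.4285, -0.0696, 0.0324]
tcp_rot: [0.002, 0.708, 0.706, 0.0]
wrist_force: [-0.9, 0.5, 6.3]
grip_width: 0.678
grip_force: 32.2
```

Call:
send_rows:
  motion:
    - {"xyz":[0,0,-0.75],"twist":[0,0,0],"jaw":45}
    - {"xyz":[0,0,-0.9],"twist":[0,0,0],"jaw":45}
    - {"xyz":[0,0,-0.9],"twist":[0,0,0],"jaw":45}
    - {"xyz":[0,0,-0.9],"twist":[0,0,0],"jaw":45}
    - {"xyz":[0,0,-0.8],"twist":[0,0,0],"jaw":45}

```text
time: 19.85
position: [0.4275, -0.069, 0.203]
tcp_rot: [0.002, 0.707, 0.707, 0.0]
wrist_force: [0.4, -0.4, -0.5]
grip_width: 0.679
grip_force: 33.6
```

Call:
send_rows:
  motion:
    - {"xyz":[0.8,0.35,0],"twist":[0,0,0],"jaw":45}
    - {"xyz":[0.95,0.4,0],"twist":[0,0,0],"jaw":45}
    - {"xyz":[0.95,0.4,0],"twist":[0,0,0],"jaw":45}
    - {"xyz":[0.95,0.4,0],"twist":[0,0,0],"jaw":45}
    - {"xyz":[0.95,0.4,0],"twist":[0,0,0],"jaw":45}

```text
time: 20.48
position: [0.5061, 0.1158, 0.2017]
tcp_rot: [0.001, 0.708, 0.706, 0.001]
wrist_force: [0.9, -0.2, -1.0]
grip_width: 0.676
grip_force: 33.6
```

Call:
send_rows:
  motion:
    - {"xyz":[0.95,0.4,0],"twist":[0,0,0],"jaw":45}
    - {"xyz":[0.95,0.4,0],"twist":[0,0,0],"jaw":45}
    - {"xyz":[0.95,0.4,0],"twist":[0,0,0],"jaw":45}
    - {"xyz":[0.6,0.4,0],"twist":[0,0,0],"jaw":45}
    - {"xyz":[0,0,0],"twist":[0,0,0],"jaw":45}

```text
time: 21.1
position: [0.5696, 0.2552, 0.2011]
tcp_rot: [-0.001, 0.707, 0.708, 0.001]
wrist_force: [-0.2, -0.5, -1.6]
grip_width: 0.676
grip_force: 33.6
```

```bash
python3 look.py w7
```

```text
[0.5696 0.2552 0.2011] [0.56975919 0.33582498 0.34369064] [[1.0, -0.0, -0.0], [0.0, 0.95, 0.32], [-0.0, -0.32, 0.95]]
```

View pics/w7.png

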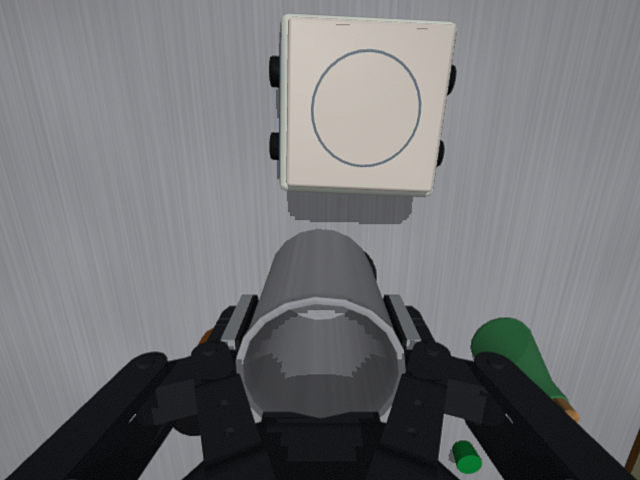

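The stirrer's circle spans x 312–421 and y 50–166, so its centre is about (366.5,107). The beaker's base far edge is at (321,230).

Run:
```python
from h import *;import pickle
s,c=pickle.load(open('w7.pkl','rb'))
a=[cast(c,u,.085) for u in((366,50),(366,166),(312,108),(421,108))]
print(np.round(a,4),(a[0]+a[1])[1]/2,(a[2]+a[3])[0]/2)
print((cast(c,(321,230),.1687)-[0,.029,0]-s['position']).round(4))
```

```text
[[0.6009 0.3871 0.085 ]
 [0.6045 0.3088 0.085 ]
 [0.5636 0.3499 0.085 ]
 [0.6423 0.35   0.085 ]] 0.34797213031453383 0.6029670202347002
[ 0.0006 -0.0011 -0.0324]
```

Call:
send_rows:
  motion:
    - {"xyz":[0.8,0.28,0],"twist":[0,0,0],"jaw":45}
    - {"xyz":[0.8,0.28,0],"twist":[0,0,0],"jaw":45}
    - {"xyz":[0.8,0.27,0],"twist":[0,0,0],"jaw":45}
    - {"xyz":[0,0,0.9],"twist":[0,0,0],"jaw":45}
    - {"xyz":[0,0,0],"twist":[0,0,0],"jaw":45}

```text
time: 21.78
position: [0.6017, 0.3459, 0.1618]
tcp_rot: [0.0, 0.708, 0.706, -0.003]
wrist_force: [-1.1, -0.0, -2.5]
grip_width: 0.679
grip_force: 33.6
```

Call:
send_rows:
  motion:
    - {"xyz":[0.1,0.02,0.85],"twist":[0,0,0],"jaw":45}
    - {"xyz":[0,0,0],"twist":[0,0,0],"jaw":45}
    - {"xyz":[0,0,0],"twist":[0,0,0],"jaw":45}

```text
time: 22.15
position: [0.6044, 0.352, 0.1322]
tcp_rot: [0.001, 0.708, 0.706, 0.001]
wrist_force: [-0.0, 0.1, -1.5]
grip_width: 0.675
grip_force: 33.6
```

Call:
send_rows:
  motion:
    - {"xyz":[-0.05,-0.05,0.3],"twist":[0,0,0],"jaw":45}
    - {"xyz":[0,0,0],"twist":[0,0,0],"jaw":45}
    - {"xyz":[0,0,0],"twist":[0,0,0],"jaw":45}

```text
time: 22.52
position: [0.6015, 0.3505, 0.1183]
tcp_rot: [0.0, 0.708, 0.707, -0.0]
wrist_force: [0.1, -0.1, -1.4]
grip_width: 0.675
grip_force: 33.6
```

Call:
send_rows:
  motion:
    - {"xyz":[0,0,0.03],"twist":[0,0,0],"jaw":45}
    - {"xyz":[0,0,0],"twist":[0,0,0],"jaw":70}
    - {"xyz":[0,0,0],"twist":[0,0,0],"jaw":85}
    - {"xyz":[0,0,0],"twist":[0,0,0],"jaw":85}
    - {"xyz":[0,0,0],"twist":[0,0,0],"jaw":85}

```text
time: 23.15
position: [0.6015, 0.3507, 0.1168]
tcp_rot: [0.0, 0.708, 0.707, -0.0]
wrist_force: [0.3, 0.2, 0.1]
grip_width: 0.996
grip_force: 0.0
```

Call:
send_rows:
  motion:
    - {"xyz":[0,0,-0.5],"twist":[0,0,0],"jaw":85}
    - {"xyz":[0,0,-0.95],"twist":[0,0,0],"jaw":85}
    - {"xyz":[0,0,-0.95],"twist":[0,0,0],"jaw":85}
    - {"xyz":[0,0,-0.6],"twist":[0,0,0],"jaw":85}
    - {"xyz":[-0.8,-0.4,0],"twist":[0,0,0],"jaw":85}

```text
time: 23.78
position: [0.5855, 0.3224, 0.2412]
tcp_rot: [-0.0, 0.706, 0.708, 0.004]
wrist_force: [0.4, -0.1, -0.4]
grip_width: 0.993
grip_force: 0.0
```

Call:
send_rows:
  motion:
    - {"xyz":[-0.95,-0.55,0],"twist":[0,0,0],"jaw":85}
    - {"xyz":[-0.95,-0.55,0],"twist":[0,0,0],"jaw":85}
    - {"xyz":[-0.95,-0.55,0],"twist":[0,0,0],"jaw":85}
    - {"xyz":[-0.95,-0.55,0],"twist":[0,0,0],"jaw":85}
    - {"xyz":[-0.95,-0.55,0],"twist":[0,0,0],"jaw":85}

```text
time: 24.4
position: [0.4746, 0.1284, 0.238]
tcp_rot: [0.001, 0.707, 0.707, 0.0]
wrist_force: [0.2, -0.6, 0.8]
grip_width: 0.992
grip_force: 0.0
```

Call:
send_rows:
  motion:
    - {"xyz":[-0.9,-0.5,0],"twist":[0,0,0],"jaw":85}
    - {"xyz":[0,0,0],"twist":[0,0,0],"jaw":85}
    - {"xyz":[0,0,0],"twist":[0,0,0],"jaw":85}

```text
time: 24.78
position: [0.4556, 0.094, 0.238]
tcp_rot: [0.001, 0.707, 0.707, 0.001]
wrist_force: [0.6, 0.6, -0.6]
grip_width: 0.994
grip_force: 0.0
```

```bash
python3 look.py w8
python3 - <<'E'
from station import eyes;import cv2,pickle
c=eyes.read_camera('scene');cv2.imwrite('pics/s4.png',c['pixels'][:,:,::-1])
E
```

```text
[0.4556 0.094  0.238 ] [0.45571479 0.17501073 0.38034476] [[1.0, 0.0, -0.0], [0.0, 0.95, 0.32], [0.0, -0.32, 0.95]]
```

View pics/w8.png

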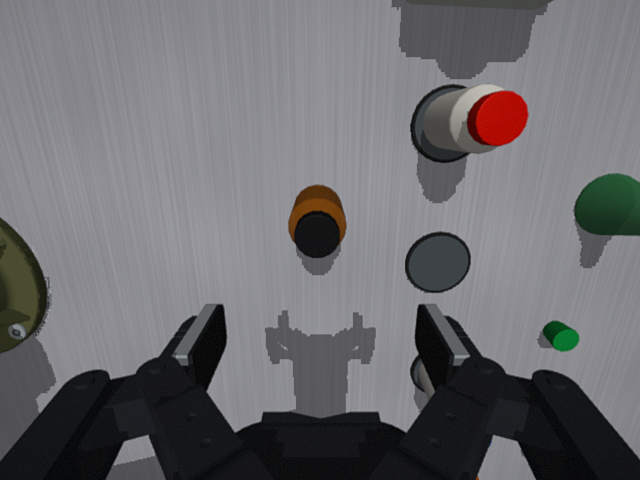

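The amber cap is at (317,233) and the middle coaster at (437,262). Red is on its coaster.

Run:
```python
from h import *;import pickle
s,c=pickle.load(open('w8.pkl','rb'));p=c['pixels'].astype(int)
_,st,ce=blob((p.max(2)<45),(285,195,350,262));print('am',st,ce,cast(c,ce,.11).round(4),cast(c,(317,234),.11).round(4))
_,st,ce=blob((p.max(2)<95),(395,225,480,300));print('cm',ce,cast(c,ce,.004).round(4))
```

```text
am [ 294  211   46   47 1679] [316.63073258 234.18284693] [0.4528 0.089  0.11  ] [0.4532 0.0892 0.11  ]
cm [437.1998112  262.07142857] [0.5985 0.0197 0.004 ]
```

Call:
send_rows:
  motion:
    - {"xyz":[-0.16,-0.06,0.9],"twist":[0,0,0],"jaw":85}
    - {"xyz":[0,0,0.95],"twist":[0,0,0],"jaw":85}
    - {"xyz":[0,0,0],"twist":[0,0,0],"jaw":85}

```text
time: 25.25
position: [0.4507, 0.0878, 0.1609]
tcp_rot: [-0.003, 0.707, 0.708, -0.001]
wrist_force: [1.1, -0.7, 0.9]
grip_width: 0.998
grip_force: 0.0
```

Call:
send_rows:
  motion:
    - {"xyz":[0,0.06,0.98],"twist":[0,0,0],"jaw":85}
    - {"xyz":[0,0,0.98],"twist":[0,0,0],"jaw":85}
    - {"xyz":[0,0,0.95],"twist":[0,0,0],"jaw":85}
    - {"xyz":[0,0,0],"twist":[0,0,0],"jaw":85}

```text
time: 25.75
position: [0.454, 0.0873, 0.0457]
tcp_rot: [-0.002, 0.707, 0.707, -0.001]
wrist_force: [0.3, 0.4, 0.3]
grip_width: 0.993
grip_force: 0.0
```

Call:
send_rows:
  motion:
    - {"xyz":[0,0,0],"twist":[0,0,0],"jaw":45}
    - {"xyz":[0,0,0],"twist":[0,0,0],"jaw":45}
    - {"xyz":[0,0,0],"twist":[0,0,0],"jaw":45}
    - {"xyz":[0,0,0],"twist":[0,0,0],"jaw":45}
    - {"xyz":[0,0,0],"twist":[0,0,0],"jaw":45}
  force: 40

```text
time: 26.38
position: [0.4563, 0.0868, 0.0487]
tcp_rot: [0.001, 0.708, 0.707, 0.001]
wrist_force: [-2.7, 0.1, 6.6]
grip_width: 0.642
grip_force: 40.8
```

Call:
send_rows:
  motion:
    - {"xyz":[0,0,-0.8],"twist":[0,0,0],"jaw":45}
    - {"xyz":[0,0,-0.9],"twist":[0,0,0],"jaw":45}
    - {"xyz":[0,0,-0.9],"twist":[0,0,0],"jaw":45}
    - {"xyz":[-0.3,0.7,-0.5],"twist":[0,0,0],"jaw":45}
    - {"xyz":[-0.4,0.8,0],"twist":[0,0,0],"jaw":45}

```text
time: 27.0
position: [0.5176, 0.0581, 0.1743]
tcp_rot: [0.004, 0.708, 0.707, 0.001]
wrist_force: [0.3, 0.1, -1.5]
grip_width: 0.637
grip_force: 44.4
```

Call:
send_rows:
  motion:
    - {"xyz":[-0.4,0.8,0],"twist":[0,0,0],"jaw":45}
    - {"xyz":[-0.45,0.8,0],"twist":[0,0,0],"jaw":45}
    - {"xyz":[0,0,0],"twist":[0,0,0],"jaw":45}
    - {"xyz":[0,0,0],"twist":[0,0,0],"jaw":45}

```text
time: 27.5
position: [0.5786, 0.0249, 0.1711]
tcp_rot: [-0.0, 0.708, 0.707, 0.0]
wrist_force: [-0.7, 0.5, -2.7]
grip_width: 0.644
grip_force: 44.4
```

```bash
python3 look.py w9
python3 - <<'E'
from h import *;import pickle
s,c=pickle.load(open('w9.pkl','rb'));p=s['position']
for o in(-.004,0,.004): print(o,proj(c,p+[0,.028+o,-.0487]))
E
```

```text
[0.5786 0.0249 0.1711] [0.57906    0.10582583 0.31355745] [[1.0, 0.0, 0.0], [-0.0, 0.95, 0.32], [-0.0, -0.32, 0.95]]
-0.004 (np.float64(319.9927712438988), np.float64(228.31225035243784))
0 (np.float64(319.98698849056893), np.float64(221.85292156008887))
0.004 (np.float64(319.9811309187603), np.float64(215.31002061330585))
```

View pics/w9.png

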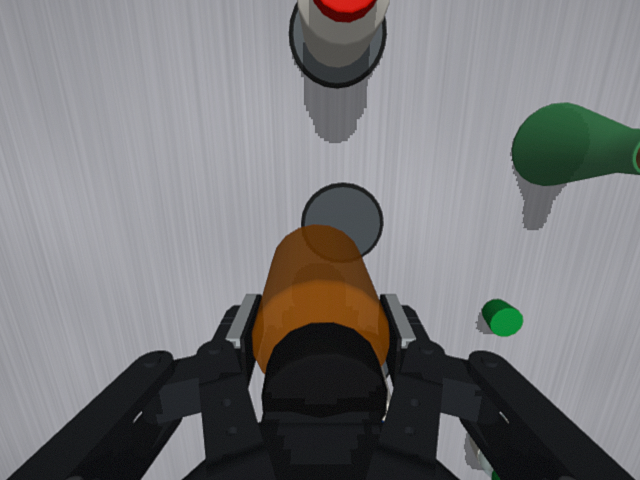

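The amber bottle's base edge is at (318,225), a −2 mm offset in hand. The middle coaster is at (342,222), and red looks centred on its coaster.

Call:
send_rows:
  motion:
    - {"xyz":[-0.08,0.48,0],"twist":[0,0,0],"jaw":45}
    - {"xyz":[0,0,0.85],"twist":[0,0,0],"jaw":45}
    - {"xyz":[0,0,0.85],"twist":[0,0,0],"jaw":45}
    - {"xyz":[0,0,0.7],"twist":[0,0,0],"jaw":45}
    - {"xyz":[0,0,0],"twist":[0,0,0],"jaw":45}

```text
time: 28.18
position: [0.5958, 0.0213, 0.0731]
tcp_rot: [-0.001, 0.707, 0.707, -0.002]
wrist_force: [-0.2, 0.7, -2.6]
grip_width: 0.642
grip_force: 44.3
```

Call:
send_rows:
  motion:
    - {"xyz":[0,0.06,0.35],"twist":[0,0,0],"jaw":45}
    - {"xyz":[0,0,0],"twist":[0,0,0],"jaw":45}
    - {"xyz":[0,0,0],"twist":[0,0,0],"jaw":45}

```text
time: 28.55
position: [0.6011, 0.0212, 0.0613]
tcp_rot: [0.0, 0.708, 0.707, 0.0]
wrist_force: [-0.9, 0.8, -2.6]
grip_width: 0.64
grip_force: 44.3
```

Call:
send_rows:
  motion:
    - {"xyz":[0,-0.06,0.18],"twist":[0,0,0],"jaw":45}
    - {"xyz":[0,0,0],"twist":[0,0,0],"jaw":45}
    - {"xyz":[0,0,0],"twist":[0,0,0],"jaw":45}

```text
time: 28.92
position: [0.5987, 0.0211, 0.0536]
tcp_rot: [0.0, 0.708, 0.707, 0.0]
wrist_force: [1.5, 0.5, 0.7]
grip_width: 0.637
grip_force: 42.8
```

Call:
send_rows:
  motion:
    - {"xyz":[0,0,0],"twist":[0,0,0],"jaw":70}
    - {"xyz":[0,0,0],"twist":[0,0,0],"jaw":85}
    - {"xyz":[0,0,0],"twist":[0,0,0],"jaw":85}
    - {"xyz":[0,0,0],"twist":[0,0,0],"jaw":85}
    - {"xyz":[0,0,-0.2],"twist":[0,0,0],"jaw":85}

```text
time: 29.55
position: [0.5976, 0.021, 0.061]
tcp_rot: [-0.001, 0.708, 0.707, -0.001]
wrist_force: [0.4, -0.1, -0.7]
grip_width: 0.997
grip_force: 0.0
```

Call:
send_rows:
  motion:
    - {"xyz":[0,0,-0.9],"twist":[0,0,0],"jaw":85}
    - {"xyz":[0,0,-1],"twist":[0,0,0],"jaw":85}
    - {"xyz":[0,0,-1],"twist":[0,0,0],"jaw":85}
    - {"xyz":[0,0,-1],"twist":[0,0,0],"jaw":85}
    - {"xyz":[0,-1,-0.4],"twist":[0,0,0],"jaw":85}

```text
time: 30.18
position: [0.5605, 0.0216, 0.2364]
tcp_rot: [0.001, 0.708, 0.707, 0.003]
wrist_force: [-0.4, -0.1, 1.0]
grip_width: 0.995
grip_force: 0.0
```

Call:
send_rows:
  motion:
    - {"xyz":[0,-1,0],"twist":[0,0,0],"jaw":85}
    - {"xyz":[0,-1,0],"twist":[0,0,0],"jaw":85}
    - {"xyz":[0,-0.8,0],"twist":[0,0,0],"jaw":85}
    - {"xyz":[0,0,0],"twist":[0,0,0],"jaw":85}

```text
time: 30.68
position: [0.4449, 0.0211, 0.2339]
tcp_rot: [0.002, 0.708, 0.706, -0.002]
wrist_force: [-0.1, 0.2, -0.6]
grip_width: 0.993
grip_force: 0.0
```

Run:
```python
from h import *
from station import eyes
for n,t in (('scene',(.0,)),('side',(0,))):
    c=eyes.read_camera(n);p=c['pixels'].astype(int);r,g,b=[p[...,i] for i in range(3)]
    cv2.imwrite(f'pics/{n}5.png',c['pixels'][:,:,::-1])
    for k,M,xy in(('blue',(b>r*1.6)&(b>60),(.619,-.141)),('red',(r>g*2.2)&(r>70),(.5925,.1795)),('amber',p.max(2)<40,(.5985,.0195))):
        u=np.array(proj(c,(*xy,.11))).astype(int)
        m,st,ce=blob(M,(u[0]-15,u[1]-15,u[0]+15,u[1]+15));print(n,k,st[:4],cast(c,ce,.105).round(4)[:2],xy)
```

```text
scene blue [245 170  21  21] [ 0.6177 -0.1405] (0.619, -0.141)
scene red [380 271  24  24] [0.5911 0.1818] (0.5925, 0.1795)
scene amber [310 215  22  22] [0.5984 0.0212] (0.5985, 0.0195)
side blue [343 180  18  17] [ 0.6165 -0.1384] (0.619, -0.141)
side red [288 296  21  22] [0.5918 0.1826] (0.5925, 0.1795)
side amber [321 235  20  19] [0.5954 0.0227] (0.5985, 0.0195)
```

View pics/side5.png

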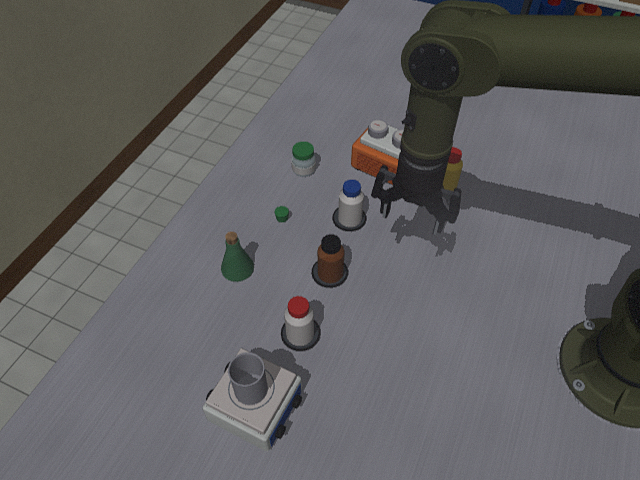

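All four are standing centred: blue (350,217), amber (330,272), red (300,333), and the beaker (248,388) on the stirrer plate. The flask is undisturbed and the gripper is clear.

```bash
python3 -c "
from station import job;print(job.finish_job())"
```

```text
the job is handed in; nothing more can be done
None
```

The job is done and handed in at about 31 s: blue bottle by the pump, red by the stirrer, amber placed between them last, each bottle within about 4 mm of its coaster's centre by the cameras, the beaker on the stirrer plate (centring checked only by eye), and the flask undisturbed.

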